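Run down the loose wing nut of a drying press

ROBOT

A 6-joint arm with a two-finger parallel gripper is mounted at the origin on the work surface. World frame = base frame: x ahead of the robot, y to its left, z up, the work surface at z = 0. Lengths are in m, angles in rad, forces in N, time in s.
With the tool pointing down it reaches from about 0.375 to 0.9 m from the base axis. Payload 3.1 kg.
Tool frame: the origin (TCP) lies midway between the tips of the shut fingers; the grasp point (between the pads) lies 19 mm behind it (pinch_z is the distance from the TCP to the grasp point, in m); y points along the fingers, z is the direction in which the jaws open and shut, and the axes are right-handed (so a half turn about y gives the same grasp; the last joint's range is limited). The gripper opens to 87 mm and grips with 3 to 60 N. Pads are 19 mm wide; open, the fingers measure 117 mm over their backs; the gripper's body (75 mm by 190 mm) begins 51 mm behind the grasp point.
Start: joints at [1.02, 0.527, 1.433, -0, 1.181, -0.178], TCP at [0.227, 0.582, 0.223] pointing down, gripper open.
Joint ranges: [-3.08, 3.08], [-0.75, 2.2], [0.22, 2.44], [-1.43, 4.57], [0, 2.65], [-2.85, 2.85]. Speed limits (rad/s): [2.79, 2.79, 3.14, 3.14, 3.14, 3.14].

INTERFACE

Orientations are given as a unit quaternion [x, y, z, w].
In Python, from rig import * gives the robot as it stands.
- The arm moves only by the tool drive_tool, never from a script. Its argument "plan" is a list of rows, each a list of 7 numbers: the shift along the tool's x, y, z in mm, then the turn, a rotation vector about the tool's x, y, z in degrees, then the finger opening in mm, from 0 to 87. A call has 1 to 10 rows; each row is the pose to reach, as a shift and turn from the pose commanded when the call began, along the tool's axes at that moment; what a row does not reach only later rows make up. A row lasts 1/10 s, in which the tool goes at most 50 mm and 8.59 degrees, less where a joint would pass 70% of its speed; a pose out of reach is approached as far as the arm can. A call with a gripper value outside its range is refused whole. The fingers move at their own pace and stop on an object; "newtons" is the grip in N (left out, the last holds). Time passes only in rows, so rows that repeat a pose let the fingers close. It gives the time, the measured TCP pose, the force and the opening at its end, in the units of the state.
- get_obs(): the state, without advancing time (a new reading comes with each control period).
- camera(name): name is "scene" or "top" or "wrist"; returns the picture (384x512x3 uint8, blue, green, red); there is no depth.
- get_calibration(name): a dict with "fx", "fy", "cx", "cy" (pixels), "origin" and "rotation" of the camera in the world; the wrist camera has in their place "tool_from_camera" (4x4, takes a point from camera to tool coordinates, whose origin is the TCP and whose axes are the tool frame's). Camera axes: x right, y down, z forward; pixel columns grow to the right and rows downward; lengths in m; the calibration is good to about 2 mm. A picture is of the moment at which its call begins: read the wrist's pose just before it. get_calibration takes no time and is no camera call.
- hand_in(): hands the job in, once; it reports no verdict.
Trained networks look in the newest picture that a camera, given by its name, has taken for a name from the list of things; names that differ only in an ending like _2 or _b are one class to them, and where a whole thing is asked for, a point or a joint stands for the part that bears it (a point fixed in the world has none). Each returns a list of dicts, best first, with "conf" (0 to 1); they miss things now and then, are a little off and sometimes report something else, mostly with a low value. They report only what shows in the picture. A call takes as long as a camera call.
- spot_in(camera, target): "location" ([column, row] in pixels, amid what is visible of it).
- mark_of(camera, target): "location" ([column, row] in pixels: a listed point, or the origin of a listed thing).
The state is a dict: "time": time; "q": joint angles; "joint_velocities": joint speeds; "joint_torque": joint torques, N m; "position": TCP position; "tool_rot": TCP orientation; "ft_force": force on the tool from outside, world axes, zero at the start; "moment": the same for the moment, N m; "grip_width": finger opening in m.
Only numpy, scipy, OpenCV 4.12 (cv2) and the standard library are available. Lean on these libraries where they do the work, as an engineer would, in place of code of your own. Each camera call takes 0.05 s, during which the arm holds its last target. There are 200 camera calls.

TASK

One of the four wing nuts on the plywood drying press has been left loose, standing about a centimetre clear of its washer. Run it down clockwise with fingertip strokes against its wings until it comes to a stop on its washer, only pushing the wings and never taking the nut between the fingers. Leave the other three nuts as they are, and do not shift the paint pot standing on the press, the bird head or the brush.

Things in the scene. Friction and masses are not known exactly. Their poses are not given: they have to be found in the camera images.
- press: heavy drying press that stays put: two plywood boards 190 (x) by 230 (y) by 18 mm, card, felt and painted pieces between, rubber feet. Origin at the centre of its underside on the bench, z up; top face 92 mm up. Four upright bolts stand 60 mm to either side of the centre along x and 80 mm along y, each with a washer and a wing nut; the loose one may be any of them.
- loose_bolt: the bolt that carries the loose nut, fixed in the press: 12 mm two-start thread, tip 56 mm above the board, steel washer 37 mm across and 3 mm thick lying on the board. All four are alike. Origin on its axis at the top face of the board, z up.
- loose_hub (a point): the LOOSE steel wing nut. Origin on the bolt's axis at the nut's underside, z up; the wings lie along +x and -x and turn with it. Boss 23 mm across, 14 mm high; each wing a 5 mm thick upright round ear, 10.5 to 32.5 mm from the axis and 11 to 33 mm above the underside. Starts 6.5 to 12 mm above its washer.
- loose_nut (a joint): rotation of the loose nut, rad: 0 seated on its washer, positive when unscrewed. Right-hand thread: clockwise from above lowers the value and the nut, 6 mm a full turn. Starts between 6.8 and 12.6. Runs freely (0.02 N m of friction, about 1 N at a wing), stays where it is left, stops dead at 0.
- snug1_hub (a point): a tight steel wing nut. Origin on the bolt's axis at the nut's underside, z up; the wings lie along +x and -x and turn with it. Boss 23 mm across, 14 mm high; each wing a 5 mm thick upright round ear, 10.5 to 32.5 mm from the axis and 11 to 33 mm above the underside.
- snug2_hub (a point): another tight nut, the same make; point and axes as for snug1_hub.
- snug3_hub (a point): the third tight nut, the same make; point and axes as for snug1_hub.
- snug1_nut (a joint): rotation of this tight nut, rad, 0 = tight as found; stiff (0.3 N m).
- snug2_nut (a joint): the same for the second tight nut.
- snug3_nut (a joint): the same for the third tight nut.
- paint_pot: small closed paint pot with a white cap, 42 mm across, 45 mm high, loose, standing about the middle of the press's top board; origin at the centre of its underside, z up.
- bird_head: loose papier-mache bird head 76 mm across, 72 mm high, with a conical beak along -x reaching 70 mm from the centre and a wire loop along +x reaching 112 mm, standing on the bench beside the press (on its +y side); origin at the centre of its underside, z up.
- brush: loose flat paintbrush lying on the bench beside the press (on its -y side), 190 mm long along x (115 mm to -x, 75 mm to +x of the origin), 36 mm wide, 12 mm thick; origin on its underside.

How it is judged:
At the end, for the whole second after the job is handed in: the loose nut is seated on its washer (within 0.2 rad of its stop) and at rest; the three tight nuts are less than 0.25 rad from where they were; paint pot, bird head and brush are upright and within 15 mm of where they were (value of joint loose_nut below 0.2 rad and velocity of joint loose_nut between -0.1 and 0.1 rad/s and value of joint each of snug1_nut, snug2_nut, snug3_nut below 0.25 rad and distance of each of bird_head, brush, paint_pot from where it was at the start of the episode below 0.015 m and angle between each of bird_head, brush, paint_pot's own z axis and vertical below 0.2 rad); the robot touches nothing.
It fails at once if the loose nut is taken between the fingers (the grasp point lies in the plane of its wings, within 4 mm, at wing height, while the fingers press on it) (y of the grasp point in the frame of loose_hub between -0.004 and 0.004 m and x of the grasp point in the frame of loose_hub between -0.034 and 0.034 m and z of the grasp point in the frame of loose_hub below 0.046 m and contact force between the fingers and loose_bolt above 0.5 N).
It fails at once if a tight nut is turned by more than 0.25 rad (value of joint any of snug1_nut, snug2_nut, snug3_nut above 0.25 rad).
It fails at once if the bird head is shifted by more than 15 mm or lifted (distance of bird_head from where it was at the start of the episode above 0.015 m).
It fails at once if the brush is shifted by more than 15 mm or lifted (distance of brush from where it was at the start of the episode above 0.015 m).
It fails at once if the paint pot is shifted by more than 15 mm or lifted (distance of paint_pot from where it was at the start of the episode above 0.015 m).
It also fails if it takes over 72 s, if anything falls off the work surface, if the arm or the gripper's body presses on something with over 40 N, if the wrist force passes 120 N, or if a joint passes its speed limit or range.

## Working session

There is one attempt and no reset: what is moved stays moved. The work goes in short steps, Python scripts to look and compute and a tool call to move; the robot and the scene stay as the last step left them, time stands still between calls to the robot, and variables do not carry over. Pictures are saved under pics/ and viewed, about 8 in all and at most 12, crops included, and the job is handed in when it is done.

Besides the shell and the picture viewer there is one more tool, called after "Request:" as name(argument=value, ...), one argument or row to a line, values as JSON. drive_tool: Moves the arm, as the interface text tells. Its arguments: {"type":"object","properties":{"plan":{"type":"array","items":{"type":"array","items":{"type":"number"}}},"newtons":{"type":"number"}},"required":["plan"]}

```bash
mkdir -p pics; ls
python3 - <<'E'
from rig import *
import cv2
o=get_obs(); print({k:(v if not hasattr(v,'round') else v) for k,v in o.items()})
for c in ["scene","top"]:
    im=camera(c); cv2.imwrite(f"pics/{c}0.png",im)
    k=get_calibration(c); print(c,k)
    for t in ["press","loose_hub","snug1_hub","loose_bolt","paint_pot","bird_head","brush"]:
        print(t,[( [round(float(a)) for a in d["location"]],round(float(d["conf"]),2)) for d in mark_of(c,t)][:5])
E
```

```text
pics
{'time': 0.0, 'q': array([ 1.02053331e+00,  5.28448907e-01,  1.43392862e+00,  1.60931843e-06,
        1.18135779e+00, -1.78510611e-01]), 'joint_velocities': array([ 7.35795488e-04,  1.91223633e-03, -8.63540018e-04, -6.38165502e-04,
       -1.12333626e-04,  1.44524055e-05]), 'joint_torque': array([ 4.73064738e-04, -4.40032589e+01, -1.76597768e+01,  6.34713890e-02,
        5.81261551e-02, -1.40901511e-04]), 'position': array([0.22661777, 0.58167879, 0.22157385]), 'tool_rot': array([ 0.69563383, -0.13094939,  0.13040846, -0.6942186 ]), 'ft_force': array([-0.26240795, -0.62906401, -0.29921649]), 'moment': array([ 0.00671601, -0.03884484,  0.0032587 ]), 'grip_width': 0.08700300176186646}
scene {'fx': 473.10525450243483, 'fy': 473.10525450243483, 'cx': 256.30449938071285, 'cy': 197.2667430278509, 'origin': array([1.13092297, 0.71530302, 0.72639486]), 'rotation': array([ 0.28960774,  0.8481412 , -0.41944652, -0.14439005])}
press [([298, 228], 0.82)]
loose_hub [([260, 181], 0.81)]
snug1_hub [([296, 225], 0.66), ([297, 228], 0.37)]
loose_bolt [([256, 185], 0.91), ([247, 191], 0.6)]
paint_pot [([302, 200], 0.57), ([297, 226], 0.56), ([299, 223], 0.49)]
bird_head [([331, 290], 0.79), ([258, 183], 0.58), ([297, 226], 0.28)]
brush [([247, 187], 0.51)]
top {'fx': 480.91402664539135, 'fy': 480.91402664539135, 'cx': 261.2935554507146, 'cy': 195.2430640520609, 'origin': array([0.4448485 , 0.05219412, 1.12630485]), 'rotation': array([-0.69849592,  0.71155867, -0.05198832,  0.055542  ])}
press [([238, 225], 0.96)]
loose_hub [([279, 199], 0.44)]
snug1_hub [([205, 190], 0.48)]
loose_bolt [([277, 196], 0.54)]
paint_pot [([226, 220], 0.7)]
bird_head [([155, 196], 0.74), ([228, 222], 0.56)]
brush [([318, 225], 0.71)]
```

Run:
```python
import cv2
a=cv2.imread("pics/top0.png")[110:310,110:370]
cv2.imwrite("pics/topc.png",cv2.resize(a,None,fx=3,fy=3,interpolation=cv2.INTER_CUBIC))
a=cv2.imread("pics/scene0.png")[120:320,180:440]
cv2.imwrite("pics/scenec.png",cv2.resize(a,None,fx=3,fy=3,interpolation=cv2.INTER_CUBIC))
```

```text
(no output)
```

View pics/topc.png

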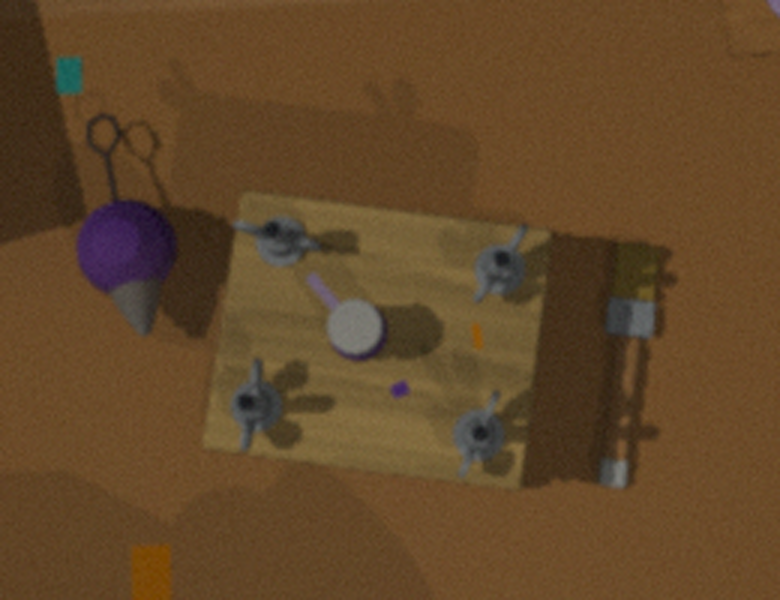

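View pics/scenec.png

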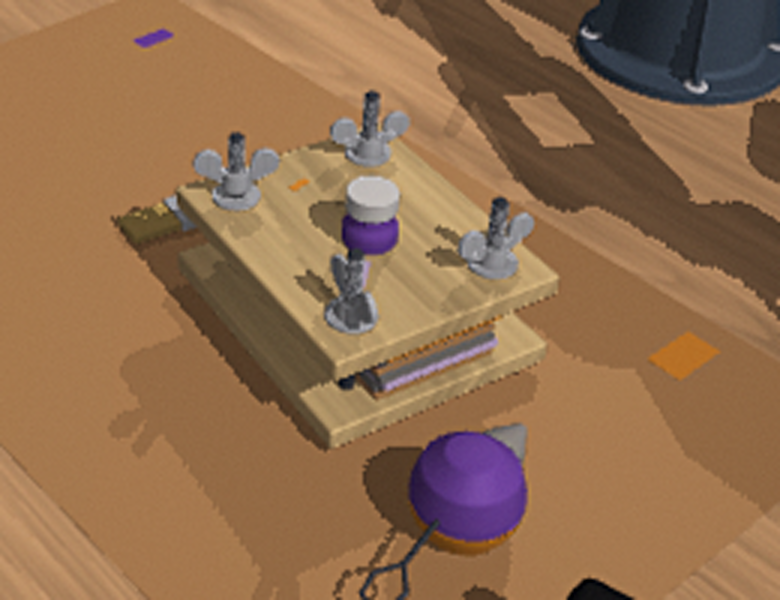

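The top view shows the press with nuts at about (203,190), (277,198), (195,244) and (270,254). The network's choice for the loose one is (279,199), which is (260,181) in the scene view. Next I'll fit the press pose from the board corners and check which nut stands high.

```bash
cat > h.py <<'E'
from rig import *
import numpy as np, cv2
from scipy.spatial.transform import Rotation as R
def cam(c,obs=None):
    k=get_calibration(c)
    if "origin" in k: return k,np.array(k["origin"]),R.from_quat(k["rotation"]).as_matrix()
    T=np.array(k["tool_from_camera"]); Rt=R.from_quat(obs["tool_rot"]).as_matrix()
    return k,obs["position"]+Rt@T[:3,3],Rt@T[:3,:3]
def proj(C,P):
    k,o,M=C; p=(np.atleast_2d(P)-o)@M
    return np.c_[k["fx"]*p[:,0]/p[:,2]+k["cx"],k["fy"]*p[:,1]/p[:,2]+k["cy"]]
def atz(C,uv,z):
    k,o,M=C; uv=np.atleast_2d(uv)
    d=np.c_[(uv[:,0]-k["cx"])/k["fx"],(uv[:,1]-k["cy"])/k["fy"],np.ones(len(uv))]@M.T
    return o+d*((z-o[2])/d[:,2])[:,None]
def wing(hub,yaw,n=24):
    "outline of both ears, world; hub = underside centre"
    t=np.linspace(0,2*np.pi,n); out=[]
    for s in (1,-1):
        x=s*21.5e-3+11e-3*np.cos(t); z=22e-3+11e-3*np.sin(t)
        out.append(np.c_[hub[0]+x*np.cos(yaw),hub[1]+x*np.sin(yaw),hub[2]+z])
    return out
E
python3 - <<'E'
from h import *
T=cam("top"); S=cam("scene")
c=np.array([(243,192),(552,232),(522,488),(203,447)])/3+110
P=atz(T,c,.092); print(P.round(4)); ctr=P.mean(0)
d=(P[0]+P[1]-P[2]-P[3]); yaw=np.arctan2(d[1],d[0]); d2=P[0]+P[3]-P[1]-P[2]; yaw2=np.arctan2(-d2[0],d2[1])
print(ctr,yaw,yaw2,[np.linalg.norm(P[i]-P[i-1]) for i in range(4)])
y=(yaw+yaw2)/2; c_,s_=np.cos(y),np.sin(y)
im=cv2.imread("pics/scene0.png"); imt=cv2.imread("pics/top0.png")
B=[ctr+np.array([c_*a-s_*b,s_*a+c_*b,0]) for a,b in ((.06,.08),(.06,-.08),(-.06,.08),(-.06,-.08))]
tiles=[]
for i,b in enumerate(B):
    print(i,b.round(4),proj(T,b+[0,0,.056]).round(1),proj(S,b+[0,0,.056]).round(1))
    u,v=proj(S,b+[0,0,.03])[0].astype(int)
    t=cv2.resize(im[v-24:v+24,u-24:u+24],None,fx=6,fy=6,interpolation=cv2.INTER_CUBIC)
    for z,col in ((0.056,(0,0,255)),(.036,(0,255,0)),(.003,(255,0,0))):
        q=((proj(S,b+[0,0,z])[0]-[u-24,v-24]+.5)*6).astype(int); cv2.line(t,tuple(q-[12,0]),tuple(q+[12,0]),col,1)
    u,v=proj(T,b+[0,0,.03])[0].astype(int)
    t2=cv2.resize(imt[v-24:v+24,u-24:u+24],None,fx=6,fy=6,interpolation=cv2.INTER_CUBIC)
    q=((proj(T,b+[0,0,.056])[0]-[u-24,v-24]+.5)*6).astype(int); cv2.circle(t2,tuple(q),4,(0,0,255),1)
    cv2.putText(t,str(i),(5,20),0,.6,(255,255,255))
    tiles.append(cv2.resize(np.vstack([t,t2]),(200,400)))
cv2.imwrite("pics/nuts.png",np.hstack(tiles))
E
```

```text
[[ 0.6536  0.2092  0.092 ]
 [ 0.6196 -0.0156  0.092 ]
 [ 0.4364  0.0108  0.092 ]
 [ 0.4693  0.237   0.092 ]]
[0.54472975 0.11032893 0.092     ] -0.14624516046519045 -0.147118215923271 [np.float64(0.18641172519089438), np.float64(0.22743446562738698), np.float64(0.18515245997622123), np.float64(0.22856283093082566)]
0 [0.6158 0.1807 0.092 ] [[200.6 186.4]] [[296.  203.5]]
1 [0.5924 0.0224 0.092 ] [[277.5 196.2]] [[256.4 164.7]]
2 [0.4971 0.1982 0.092 ] [[191.9 244.3]] [[344.4 186.2]]
3 [0.4737 0.04   0.092 ] [[270.2 254.4]] [[301.6 150.7]]
```

View pics/nuts.png

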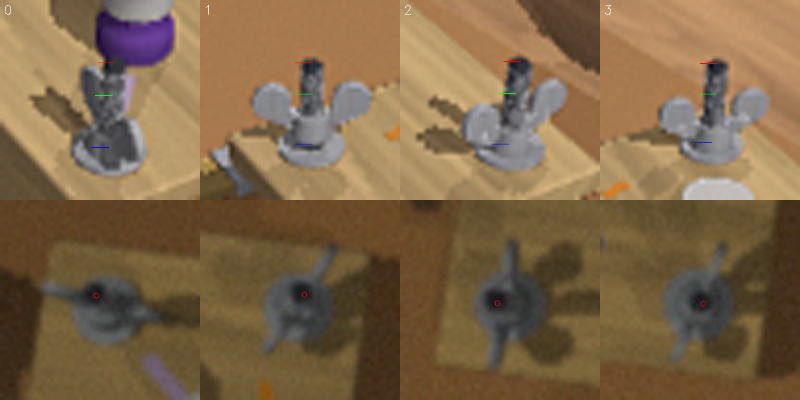

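Nut 1, at about (0.592, 0.022), is the loose one. Its boss stands clear of the washer, less bolt shows above its wings than on the others, and both networks agree. I'll work out the hover move.

```bash
cat >> h.py <<'E'
def rel(target):
    o=get_obs(); return (R.from_quat(o["tool_rot"]).inv().apply(np.array(target)-o["position"])*1000).round(1)
E
python3 - <<'E'
from h import *
o=get_obs(); print(R.from_quat(o["tool_rot"]).as_matrix().round(3)); k=get_calibration("wrist"); print(k)
print(rel([.592+.017,.022+.027,.26]))
E
```

```text
[[ 0.932  0.     0.363]
 [-0.363  0.     0.932]
 [-0.    -1.     0.   ]]
{'fx': 295.23375989510754, 'fy': 295.23375989510754, 'cx': 255.42256492595078, 'cy': 189.32751795211593, 'tool_from_camera': array([[ 1.64491471e-04,  9.69763928e-01,  2.44044865e-01,
        -6.69540794e-02],
       [ 2.52607075e-04, -2.44044901e-01,  9.69763900e-01,
        -1.61918880e-01],
       [ 9.99999955e-01, -9.78704313e-05, -2.85112534e-04,
        -7.20160225e-05],
       [ 0.00000000e+00,  0.00000000e+00,  0.00000000e+00,
         1.00000000e+00]])}
[ 549.6  -37.4 -358.1]
```

Request:
drive_tool(
  plan=[
    [0,-37,0,0,0,0,0],
    [250,-37,-160,0,0,0,0],
    [550,-37,-358,0,0,0,0],
    [550,-37,-358,0,0,0,0],
    [550,-37,-358,0,0,0,0],
    [550,-37,-358,0,0,0,0],
    [550,-37,-358,0,0,0,0],
    [550,-37,-358,0,0,0,0],
    [550,-37,-358,0,0,0,0],
    [550,-37,-358,0,0,0,0],
  ],
  newtons=10,
)

```text
time: 1.8
position: [0.4903, 0.2149, 0.2599]
tool_rot: [-0.695, 0.131, -0.131, 0.695]
ft_force: [0.5, 0.4, 0.3]
grip_width: 0.0154
```

Request:
drive_tool(
  plan=[
    [170,0,-112,0,0,0,0],
    [170,0,-112,0,0,0,0],
    [170,0,-112,0,0,0,0],
    [170,0,-112,0,0,0,0],
    [170,0,-112,0,0,0,0],
    [170,0,-112,0,0,0,0],
    [170,0,-112,0,0,0,0],
  ],
)

```text
time: 2.5
position: [0.606, 0.0513, 0.2593]
tool_rot: [-0.695, 0.131, -0.13, 0.695]
ft_force: [-0.2, 0.7, -0.3]
grip_width: 0.0008
```

Run:
```python
from h import *
o=get_obs(); print(o["position"],o["ft_force"].round(1),o["grip_width"])
im=camera("wrist"); C=cam("wrist",o)
b=np.array([.5924,.0224,.092])
print(mark_of("wrist","loose_hub")[:2],mark_of("wrist","loose_bolt")[:2],proj(C,b+[0,0,.056]),proj(C,b))
v=im.copy(); 
for z,col in ((.056,(0,0,255)),(.003,(255,0,0))):
    cv2.drawMarker(v,tuple(proj(C,b+[0,0,z])[0].astype(int)),col,0,8)
for h,col in ((.012,(0,255,0)),):
    for w in wing(b+[0,0,h],np.radians(-33)): cv2.polylines(v,[proj(C,w).astype(int)],True,col)
cv2.imwrite("pics/w1.png",cv2.resize(v,None,fx=1.55,fy=1.55)); cv2.imwrite("pics/w1raw.png",im)
```

```text
[0.60604555 0.05131784 0.25925483] [-0.2  0.7 -0.3] 0.0008334374583373998
[{'location': [229.5, 172.2], 'conf': 0.96}] [] [[222.0252421  185.43609944]] [[227.44666538 174.10715423]]
```

View pics/w1.png

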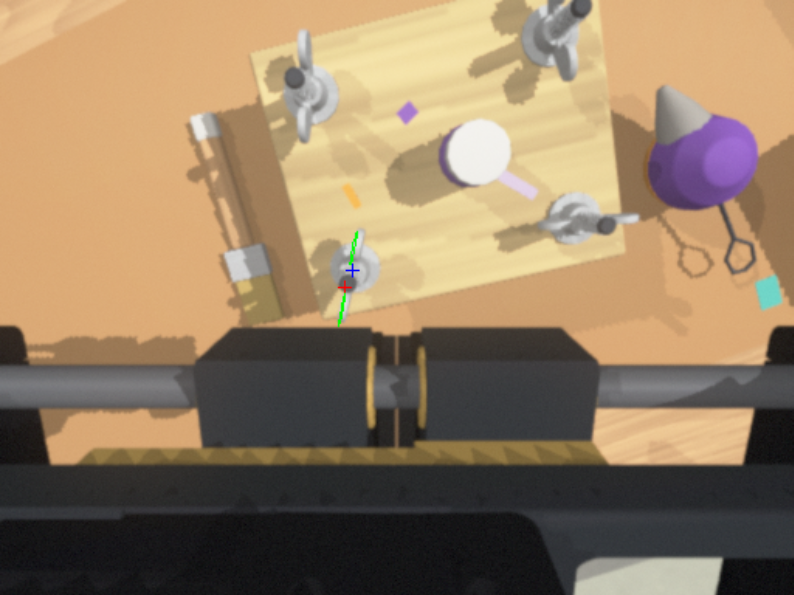

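The wrist view shows the loose nut's washer near (356,269) and its bolt tip near (348,283) in the enlarged picture. My overlay is about 2 mm off, so I place the axis at (0.592, 0.0243), with the wings near -33°. The fingertip hovers to the side of it at a 30 mm radius. I'll descend beside the nut to 20 mm above the board.

Request:
drive_tool(
  plan=[
    [0,50,0,0,0,0,0],
    [0,90,0,0,0,0,0],
    [0,120,0,0,0,0,0],
    [0,135,0,0,0,0,0],
    [0,147,0,0,0,0,0],
    [0,147,0,0,0,0,0],
    [0,147,0,0,0,0,0],
  ],
)

```text
time: 3.35
position: [0.6075, 0.051, 0.1133]
tool_rot: [-0.695, 0.13, -0.131, 0.695]
ft_force: [0.5, 0.4, 0.9]
grip_width: 0.0004
```

Request:
drive_tool(
  plan=[
    [5.8,0,-1.4,0,0,0,0],
    [11.6,0,-4.2,0,0,0,0],
    [17.1,0,-8.6,0,0,0,0],
    [22,0,-15,0,0,0,0],
    [25.1,0,-22.5,0,0,0,0],
    [26.2,0,-30.5,0,0,0,0],
    [25.1,0,-38.5,0,0,0,0],
    [22,0,-46,0,0,0,0],
    [17.1,0,-52.4,0,0,0,0],
    [10.7,0,-57.3,0,0,0,0],
  ],
)

```text
time: 4.35
position: [0.5955, -0.0073, 0.1126]
tool_rot: [0.695, -0.131, 0.131, -0.695]
ft_force: [0.5, 0.8, -0.6]
grip_width: 0.0004
```

Run:
```python
from h import *
o=get_obs(); im=camera("wrist"); s=camera("scene"); print(o["position"],o["ft_force"].round(1))
C=cam("wrist",o); print(proj(C,np.array([.592,.0243,.14])))
a=cv2.resize(im,(512,384)); b=cv2.resize(s[120:240,200:360],(512,384),interpolation=cv2.INTER_CUBIC)
cv2.imwrite("pics/w2.png",cv2.resize(np.hstack([a,b]),(800,300)))
```

```text
[ 0.59549165 -0.00731616  0.11257457] [ 0.5  0.8 -0.6]
[[313.7718805  226.05354607]]
```

View pics/w2.png

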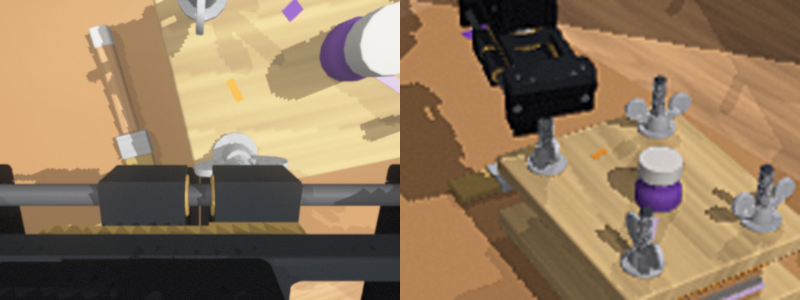

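The stroke works: the nut has turned about 90° clockwise, and the other wing now points right in the wrist view at about (285,160). I'll continue round.

Request:
drive_tool(
  plan=[
    [-10.1,0,-3.7,0,0,0,0],
    [-20.9,0,-3.7,0,0,0,0],
    [-31,0,0,0,0,0,0],
    [-39.2,0,6.9,0,0,0,0],
    [-44.6,0,16.2,0,0,0,0],
    [-46.5,0,26.8,0,0,0,0],
    [-44.6,0,37.4,0,0,0,0],
    [-39.2,0,46.7,0,0,0,0],
    [-31,0,53.6,0,0,0,0],
    [-20.9,0,57.3,0,0,0,0],
  ],
)

```text
time: 5.45
position: [0.5982, 0.055, 0.1123]
tool_rot: [-0.695, 0.131, -0.13, 0.695]
ft_force: [-1.1, -0.2, -0.1]
grip_width: 0.0003
```

Request:
drive_tool(
  plan=[
    [5.4,0,0.5,0,0,0,0],
    [10.8,0,0,0,0,0,0],
    [16,0,-1.4,0,0,0,0],
    [20.9,0,-3.7,0,0,0,0],
    [25.3,0,-6.8,0,0,0,0],
    [29.1,0,-10.6,0,0,0,0],
    [32.2,0,-15,0,0,0,0],
    [34.5,0,-19.9,0,0,0,0],
    [35.9,0,-25.1,0,0,0,0],
    [36.4,0,-30.5,0,0,0,0],
  ],
)

```text
time: 6.45
position: [0.6204, 0.0122, 0.1126]
tool_rot: [-0.695, 0.131, -0.131, 0.695]
ft_force: [1.1, 1.8, -0.9]
grip_width: 0.0
```

Run:
```python
from h import *
o=get_obs(); s=camera("scene"); im=camera("wrist"); print(o["position"],o["ft_force"].round(1))
S=cam("scene"); b=np.array([.592,.0243,.092])
u,v=proj(S,b+[0,0,.03])[0].astype(int)
def t(I,u,v,r=26): return cv2.resize(I[v-r:v+r,u-r:u+r],(390,390),interpolation=cv2.INTER_CUBIC)
C=cam("wrist",o); p=proj(C,b+[0,0,.03])[0].astype(int); print(p)
cv2.imwrite("pics/s3.png",np.hstack([t(s,u,v),t(im,p[0],p[1],70)]))
```

```text
[0.62043171 0.01216548 0.11262441] [ 1.1  1.8 -0.9]
[257 185]
```

View pics/s3.png

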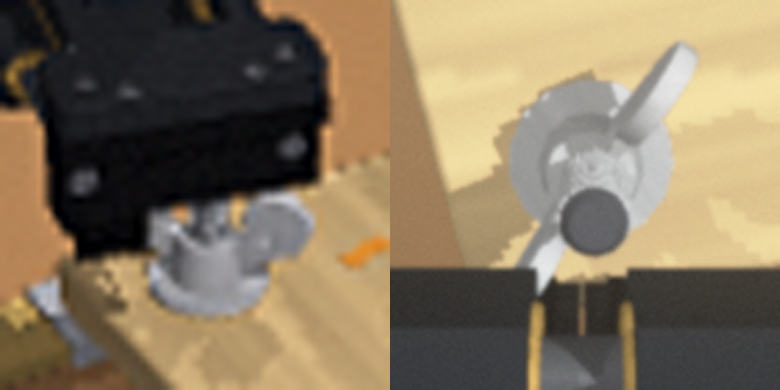

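Run:
```python
from h import *
S=cam("scene"); b=np.array([.592,.0243,.092])
u,v=proj(S,b+[0,0,.03])[0].astype(int)
tp=lambda P:((proj(S,P)-[u-26,v-26]+.5)*7.5)
t=np.linspace(0,2*np.pi,40); w=np.c_[.0185*np.cos(t),.0185*np.sin(t),0*t+.003]+b
q=tp(w); print("washer x,y",q.min(0).round(),q.max(0).round())
for h in range(0,10):
    for yaw in (115,):
        e=tp(wing(b+[0,0,.003+h*1e-3],np.radians(yaw))[0]); print(h,yaw,e.min(0).round(),e.max(0).round())
# wrist: bring both
```

```text
washer x,y [138. 242.] [260. 313.]
0 115 [231. 204.] [296. 268.]
1 115 [231. 202.] [297. 265.]
2 115 [231. 199.] [297. 262.]
3 115 [231. 196.] [297. 259.]
4 115 [231. 193.] [297. 257.]
5 115 [231. 190.] [297. 254.]
6 115 [231. 188.] [297. 251.]
7 115 [231. 185.] [297. 249.]
8 115 [231. 182.] [297. 246.]
9 115 [231. 179.] [297. 243.]
```

Request:
drive_tool(
  plan=[
    [-0.5,0,-5.4,0,0,0,0],
    [-1.9,0,-10.6,0,0,0,0],
    [-4.2,0,-15.5,0,0,0,0],
    [-7.3,0,-19.9,0,0,0,0],
    [-11.1,0,-23.7,0,0,0,0],
    [-15.5,0,-26.8,0,0,0,0],
  ],
)

```text
time: 7.15
position: [0.6107, -0.0008, 0.1145]
tool_rot: [-0.688, 0.122, -0.145, 0.7]
ft_force: [32.2, 26.5, -18.6]
grip_width: 0.0003
```

Force has risen to about 45 N. Either the nut is on its stop or the finger is jammed, so I'll back off and look.

Request:
drive_tool(
  plan=[
    [8,0,11,0,0,0,0],
    [15,0,22,0,0,0,0],
    [15.5,0,40,0,0,0,0],
    [15.5,0,40,0,0,0,0],
  ],
)

```text
time: 7.55
position: [0.625, 0.0267, 0.1123]
tool_rot: [-0.695, 0.13, -0.13, 0.695]
ft_force: [-0.9, -0.1, -0.5]
grip_width: 0.0007
```

Run:
```python
from h import *
o=get_obs(); s=camera("scene"); im=camera("wrist"); print(o["position"],o["ft_force"].round(1),R.from_quat(o["tool_rot"]).as_matrix().round(3).tolist())
S=cam("scene"); b=np.array([.592,.0243,.092])
u,v=proj(S,b+[0,0,.03])[0].astype(int)
def t(I,u,v,r=26): return cv2.resize(I[v-r:v+r,u-r:u+r],(390,390),interpolation=cv2.INTER_CUBIC)
C=cam("wrist",o); p=proj(C,b+[0,0,.03])[0].astype(int); print(p)
cv2.imwrite("pics/s4.png",np.hstack([t(s,u,v),t(im,p[0],p[1],70)]))
```

```text
[0.62496399 0.02668807 0.11234759] [-0.9 -0.1 -0.5] [[0.932, -0.001, 0.362], [-0.362, 0.0, 0.932], [-0.001, -1.0, 0.0]]
[228 187]
```

View pics/s4.png

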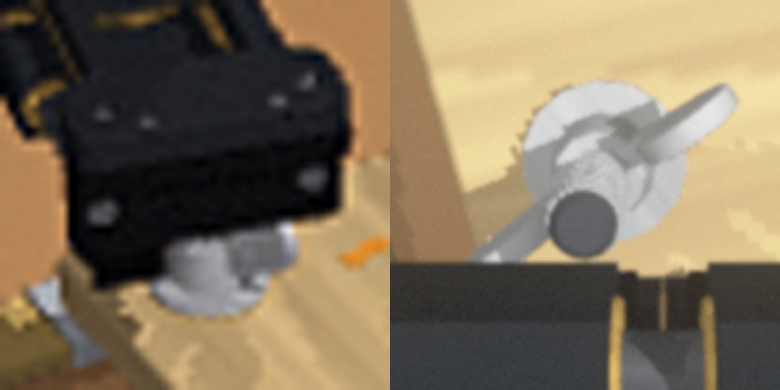

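Request:
drive_tool(
  plan=[
    [0,-50,0,0,0,0,0],
    [0,-100,0,0,0,0,0],
    [0,-148,0,0,0,0,0],
    [0,-148,-50,0,0,0,0],
    [0,-148,-100,0,0,0,0],
    [0,-148,-150,0,0,0,0],
    [0,-148,-150,0,0,0,0],
    [0,-148,-150,0,0,0,0],
  ],
)

```text
time: 8.45
position: [0.5694, -0.1162, 0.2605]
tool_rot: [-0.694, 0.132, -0.132, 0.695]
ft_force: [0.2, 1.0, -0.3]
grip_width: 0.0002
```

Run:
```python
from h import *
o=get_obs(); s=camera("scene"); cv2.imwrite("pics/s5raw.png",s); print(o["position"],o["ft_force"].round(1))
S=cam("scene"); b=np.array([.592,.0243,.092]); b3=np.array([.4737,.0415,.092])
tiles=[]
for c,yaw in ((b,94),(b3,-33)):
    u,v=proj(S,c+[0,0,.03])[0].astype(int)
    t=cv2.resize(s[v-26:v+26,u-26:u+26],(390,390),interpolation=cv2.INTER_CUBIC)
    tp=lambda P:((proj(S,P)-[u-26,v-26]+.5)*7.5)
    a=np.linspace(0,2*np.pi,40); cv2.polylines(t,[tp(np.c_[.0185*np.cos(a),.0185*np.sin(a),0*a+.003]+c).astype(int)],True,(255,0,0))
    for w in wing(c+[0,0,.003],np.radians(yaw)): cv2.polylines(t,[tp(w).astype(int)],True,(0,255,0))
    tiles.append(t)
cv2.imwrite("pics/s5.png",np.hstack(tiles))
```

```text
[ 0.56938452 -0.11616756  0.26047308] [ 0.2  1.  -0.3]
```

View pics/s5.png

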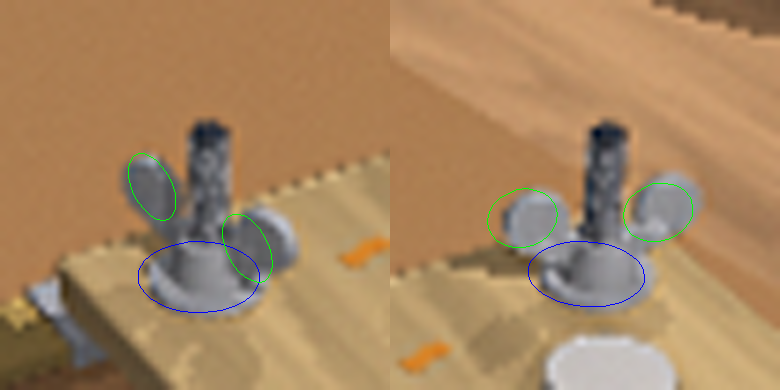

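The overlay shows the loose nut at the same height as a tight one, to within about 0.5 mm. To confirm it is on its stop, I'll push the opposite wing gently from the other side.

Request:
drive_tool(
  plan=[
    [-20,0,45,0,0,0,0],
    [-40,0,90,0,0,0,0],
    [-61,0,136,0,0,0,0],
    [-61,0,136,0,0,0,0],
    [-61,0,136,0,0,0,0],
    [-61,45,136,0,0,0,0],
    [-61,90,136,0,0,0,0],
    [-61,125,136,0,0,0,0],
    [-61,148,136,0,0,0,0],
    [-61,148,136,0,0,0,0],
  ],
)

```text
time: 9.5
position: [0.5608, 0.0333, 0.1091]
tool_rot: [0.695, -0.134, 0.128, -0.695]
ft_force: [0.0, -0.5, 0.2]
grip_width: 0.0005
```

Request:
drive_tool(
  plan=[
    [0,0,4,0,0,0,0],
    [0.4,0,8,0,0,0,0],
    [1,0,11,0,0,0,0],
    [2,0,13.5,0,0,0,0],
    [2.8,0,16,0,0,0,0],
    [2.8,0,16,0,0,0,0],
  ],
)

```text
time: 10.1
position: [0.5697, 0.0472, 0.1129]
tool_rot: [0.696, -0.132, 0.129, -0.694]
ft_force: [-4.8, -3.9, 3.1]
grip_width: 0.0003
```

Request:
drive_tool(
  plan=[
    [1.3,0,2.4,0,0,0,0],
    [2.8,0,4.5,0,0,0,0],
    [2.8,0,4.5,0,0,0,0],
  ],
)

```text
time: 10.4
position: [0.5702, 0.0486, 0.1123]
tool_rot: [0.698, -0.134, 0.126, -0.693]
ft_force: [-10.0, -10.2, 4.8]
grip_width: 0.0004
```

The opposite wing holds against 15 N, where free running needs about 1 N, so the nut is at its stop. I'll back off, lift and clear.

Request:
drive_tool(
  plan=[
    [-3,0,-6,0,0,0,0],
    [-6,0,-14,0,0,0,0],
    [-8,0,-20,0,0,0,0],
    [-8,-45,-20,0,0,0,0],
    [-8,-95,-20,0,0,0,0],
    [-8,-150,-20,0,0,0,0],
    [-8,-150,-70,0,0,0,0],
    [-8,-150,-120,0,0,0,0],
    [-8,-150,-170,0,0,0,0],
    [-8,-150,-170,0,0,0,0],
  ],
)

```text
time: 11.4
position: [0.5056, -0.1095, 0.2632]
tool_rot: [0.695, -0.132, 0.134, -0.694]
ft_force: [0.6, 0.7, -0.4]
grip_width: 0.0003
```

Run:
```python
from h import *
o=get_obs(); s=camera("scene"); t=camera("top"); print(o["time"],o["position"],o["ft_force"].round(1),abs(o["joint_velocities"]).max())
a=cv2.imread("pics/s5raw.png"); S=cam("scene"); T=cam("top")
u,v=proj(S,[.592,.0243,.122])[0].astype(int)
f=lambda I,u,v,r:cv2.resize(I[v-r:v+r,u-r:u+r],(390,390),interpolation=cv2.INTER_CUBIC)
t0=cv2.imread("pics/top0.png")
cv2.imwrite("pics/s6.png",np.hstack([f(s,u,v,26),cv2.resize(t[130:290,120:340],(400,390))]))
```

```text
11.4 [ 0.50562626 -0.10954632  0.26324239] [ 0.6  0.7 -0.4] 0.08005731468832246
```

View pics/s6.png

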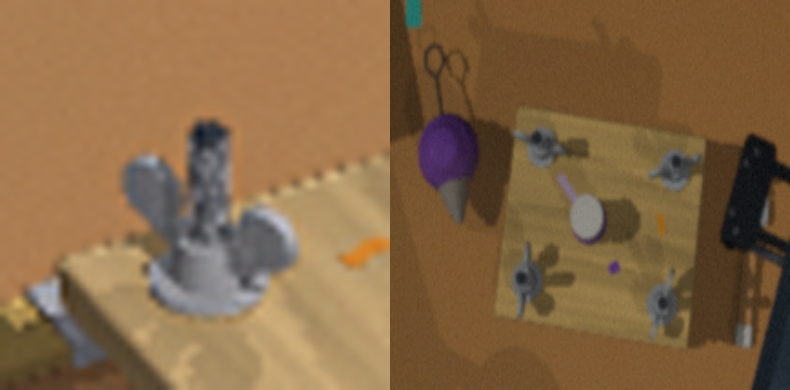

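The nut sits on its washer at the same angle as before the second push. The pot, the bird head, the visible part of the brush and the other nuts look unmoved.

```bash
python3 -c "
from rig import *
print(hand_in())"
```

```text
the job is handed in; nothing more can be done
None
```

I ran the loose nut (far side, −y corner of the press) down to its stop and handed the job in at about 11.4 s. The shut fingertips swept clockwise round the bolt, pushing one wing. The nut turned about 1.15 turns (roughly 7.2 rad) and was never between the fingers.

**Seated:**
- The first wing stopped against about 45 N.
- The opposite wing then held against about 15 N, where free running takes about 1 N, and the nut's angle did not change.
- In the scene view its wings sit at the same height as a tight nut's. That view is only good to about 0.5 mm (about half a radian), so it cannot confirm the 0.2 rad limit; the two pushes are what show it.

**Disagreement:** A rougher height reading taken just before the end suggested 3 to 4 rad still to go. The stop came after about 0.5 rad, and the later checks contradict that reading.

**Everything else:** In the last top view the other three nuts, the pot and the bird head looked unmoved. The arm hid part of the brush, but nothing came near it. I judged these by eye and did not measure them. The arm ended clear of everything with no load on it.

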